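# Slide the bench magnifier over the red gauge

### The arm

A 6-joint arm with a two-finger parallel gripper is mounted at the origin on the work surface. World frame = base frame: x ahead of the robot, y to its left, z up, the work surface at z = 0. Lengths are in m, angles in rad, forces in N, time in s.
With the tool pointing down it reaches from about 0.35 to 0.85 m from the base axis. Payload 8.1 kg.
Tool frame: the origin (TCP) lies where the fingers leave the gripper's body, on its centre line; the fingertips stand 84 mm ahead of it and the grasp point (between the pads) lies 65 mm ahead of it; z points along the fingers, y is the line along which they close (so a half turn about z gives the same grasp; the last joint's range is limited). The gripper opens to 93 mm and grips with 3 to 60 N. Pads are 15 mm wide; open, the fingers measure 128 mm over their backs; the gripper's body (75 mm by 188 mm) begins 65 mm behind the grasp point.
Start: joints at [-1.371, 0.13, 1.488, -0, 1.523, -0.085], TCP at [0.169, -0.576, 0.303] pointing down, gripper open.
Joint ranges: [-2.96, 2.96], [-0.89, 2.26], [0.02, 2.5], [-1.34, 4.48], [0, 2.73], [-2.66, 2.66]. Speed limits (rad/s): [2.39, 2.39, 2.79, 3.14, 3.14, 3.14].

### API

Orientations are given as a rotation vector (axis times angle).
In Python, from plant import robot gives the robot as it stands.
- The arm moves only by the shell command python3 -m jog 'ROWS' [FORCE]. ROWS is text: rows parted by semicolons, each of 5 numbers parted by spaces: the opening, from 0 (shut) to 1 (fully open), then the shift along the tool's x, y, z in m, then the turn about the tool's z in degrees. A call has 1 to 10 rows; each row shifts and turns the commanded pose from where the row before left it, along the tool's axes as they then stand; what a row does not reach is not made up. A row lasts 1/12 s, in which the tool goes at most 41.7 mm and 7.16 degrees, less where a joint would pass 70% of its speed; a pose out of reach is approached as far as the arm can. A call with a gripper value outside its range is refused whole. The fingers move at their own pace and stop on an object; FORCE is the grip in N (left out, the last holds). Time passes only in rows, so rows that do not move let the fingers close. It gives the time, the measured TCP pose, the force, the opening and the grip force at its end, in the units of the state.
- robot.read_state(): the state, without advancing time (a new reading comes with each control period).
- robot.read_camera(name): name is "side" or "top"; returns a dict with "color" (384x512x3 uint8, red, green, blue), "intrinsics" (3x3 intrinsics, pixels), "pose" (4x4, takes a point from camera to world coordinates). Camera axes: x right, y down, z forward; pixel columns grow to the right and rows downward; lengths in m; the calibration is good to about 2 mm. A picture is of the moment at which its call begins. There is no depth.
- robot.close_job(): hands the job in; it is judged then, once.
The state is a dict: "t": time; "q": joint angles; "dq": joint speeds; "joint_torque": joint torques, N m; "tool_pos": TCP position; "orientation": TCP orientation; "force": force on the tool from outside, world axes, zero at the start; "wrist_torque": the same for the moment, N m; "opening": finger opening in m; "gripper_force": force on a finger pad.
Only numpy, scipy, OpenCV 4.12 (cv2) and the standard library are available. Lean on these libraries where they do the work, as an engineer would, in place of code of your own. Each camera call takes 0.05 s, during which the arm holds its last target. There are 200 camera calls.

### The job

On the blue stand, pinch the magnifier's orange lock tab against its black grip and keep it held in all the way while you slide the magnifier along its rail until the lens is centred over the dial of the gauge with the red bezel. Then let go so that the tab springs out and locks the magnifier there. Do not push the red gauge out of its place.

Things in the scene. Friction and masses are not known exactly. Their poses are not given: they have to be found in the camera images.
- magnifier: Magnifier on a dark saddle (56 x 60 x 12 mm) on a rail. Origin: centre of saddle underside. z up; y along rail (slide +y to the gauges, 285 mm travel, end stops, about 1.5 N friction); x across, towards the gauges. A low bar (top z = 10 mm) leads to a thin post at x = 66 mm holding the level round lens: centre x = 110, y = 0, z = 38 mm, 77 mm across. Starts at the -y end, short of all gauges.
- pinch (a point): Midpoint between the two upright plates on the saddle, axes as the magnifier's, 35 mm above its origin. Plates, 30 mm wide along y, rise from 23 mm below this point to 20 mm above: fixed black grip at x = 12 to 22 mm, orange lock tab at x = -22 to -12 mm. 44 mm over both (tab out), 34 mm with the tab in. Pinch along x from above, fingertips 10 to 18 mm below this point (saddle top 23 mm below).
- lock_tab (a joint): Travel of the orange lock tab in m: 0 to 0.0045 when out (its pawl lies in or on the 5 mm serrations of a rack, which lock the saddle with up to 5 mm of play; 0 is deepest), 0.010 when pressed right in (along +x) to its stop, short of the black grip. The pawl is clear beyond 0.0045; held in means above 0.0065. Spring 6 N (out) to 10 N (in); a pinch of 20 N or more presses it right in.
- red_gauge: Loose dial gauge lying face up on the stand's 12 mm blue base plate: round, 66 mm across, 34 mm high, 0.45 kg, white dial, RED bezel, short brass stem pointing away from the rail. Origin: centre of underside, z up. It lies under the lens's path, 110 mm from the rail's centre line, in a row with two like gauges (blue and black bezels), about 85 mm apart in any order. The lens clears them by 22 mm.

How it is judged:
On the way, in this order (a step that is already met when the one before it is completed fails the run):
1. the lock tab is pressed in, with the magnifier still where it started (value of joint lock_tab above 0.0065 m and distance of magnifier from where it was at the start of the episode below 0.02 m), for 0.1 s.
2. the lens is over the red gauge with the tab still held in (y of red_gauge in the frame of magnifier between -0.015 and 0.015 m and value of joint lock_tab above 0.0065 m), for 0.05 s.
At the end, for the whole second after the job is handed in: The lens stands over the red gauge, centred within 15 mm along the rail; the lock tab is out (pressed in less than 5 mm of its 10 mm), the magnifier is at rest, and the red gauge is within 12 mm of where it lay (y of red_gauge in the frame of magnifier between -0.015 and 0.015 m and value of joint lock_tab below 0.005 m and linear speed of magnifier below 0.01 m/s and distance of red_gauge from where it was at the start of the episode below 0.012 m); the robot touches nothing.
It fails at once if the magnifier is forced along its rail with the lock tab out, more than 20 mm from its start and more than 30 mm short of or beyond the red gauge (value of joint lock_tab below 0.004 m and linear speed of magnifier above 0.02 m/s and distance of magnifier from where it was at the start of the episode above 0.02 m and (y of red_gauge in the frame of magnifier above 0.03 m or y of red_gauge in the frame of magnifier below -0.03 m)).
It fails at once if the red gauge is pushed more than 12 mm out of its place (distance of red_gauge from where it was at the start of the episode above 0.012 m).
It also fails if it takes over 38 s, if anything falls off the work surface, if the arm or the gripper's body presses on something with over 40 N, if the wrist force passes 120 N, or if a joint passes its speed limit or range.

## Working session

There is one attempt and no reset: what is moved stays moved. The work goes in short steps, Python scripts to look and compute and a shell command to move; the robot and the scene stay as the last step left them, time stands still between calls to the robot, and variables do not carry over. Pictures are saved under pics/ and viewed, at most 10 in all, crops included, and the job is handed in when it is done.

```bash
mkdir -p pics; python3 - <<'E'
from plant import robot
import cv2,numpy as np
for n in("top","side"):
    c=robot.read_camera(n); cv2.imwrite(f"pics/{n}0.png",c["color"][:,:,::-1]); np.savez(f"{n}0.npz",**c)
    print(n,c["intrinsics"].round(1).tolist(),c["pose"].round(3).tolist())
s=robot.read_state(); print(s)
E
```

```text
top [[418.0, 0.0, 247.8], [0.0, 418.0, 193.2], [0.0, 0.0, 1.0]] [[-0.018, -0.989, 0.144, 0.456], [-1.0, 0.02, 0.017, -0.014], [-0.02, -0.144, -0.989, 0.717], [0.0, 0.0, 0.0, 1.0]]
side [[378.9, 0.0, 261.5], [0.0, 378.9, 198.7], [0.0, 0.0, 1.0]] [[-0.922, -0.256, 0.289, 0.375], [-0.386, 0.636, -0.669, 0.432], [-0.012, -0.728, -0.685, 0.556], [0.0, 0.0, 0.0, 1.0]]
{'t': 0.1, 'q': array([-1.37143092e+00,  1.31045812e-01,  1.48918177e+00,  4.16763327e-06,
        1.52300690e+00, -8.54082269e-02]), 'dq': array([-0.0003866 , -0.00147959, -0.00194372, -0.00182185,  0.00135741,
        0.00028589]), 'joint_torque': array([ 1.30668468e-03, -5.61341929e+01, -4.93095767e+01,  7.71426922e-02,
        2.90175725e-02, -2.17341255e-05]), 'tool_pos': array([ 0.16850635, -0.57545548,  0.30180978]), 'orientation': array([-3.10817732e+00, -4.45578462e-01,  1.40265103e-04]), 'force': array([-0.43017001,  0.22253445,  0.40922116]), 'wrist_torque': array([ 0.00284577, -0.00250415, -0.03459221]), 'gripper_force': 0.0, 'opening': 0.09278159424854025}
```

View pics/top0.png

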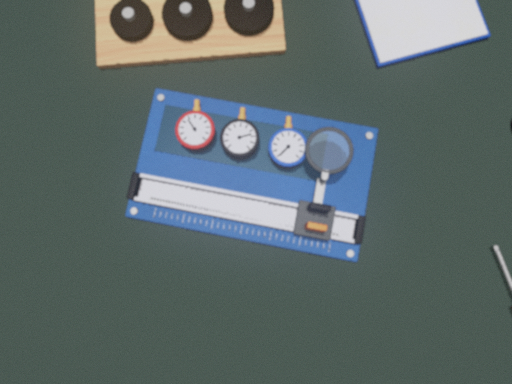

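View pics/side0.png

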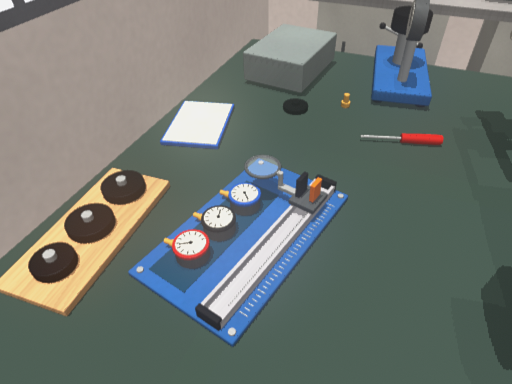

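The top view shows the red gauge at (195,130), the lens at (328,150), the orange tab at (317,227), the black grip at (319,208) and plate screws at (160,98), (370,135), (351,253), (134,211). The side view shows the tab at (315,190), the grip at (301,184) and the red gauge at (190,243).

```bash
cat > h.py <<'E'
import cv2,numpy as np
def load(n,k=0): return dict(np.load(f"{n}{k}.npz"))
def ray(c,uv):
    K,T=c["intrinsics"],c["pose"]; d=T[:3,:3]@np.linalg.inv(K)@np.array([*uv,1.]); return T[:3,3],d/np.linalg.norm(d)
def onz(c,uv,z):
    o,d=ray(c,uv); return o+d*(z-o[2])/d[2]
def tri(c1,a,c2,b):
    o1,d1=ray(c1,a);o2,d2=ray(c2,b); t=np.linalg.lstsq(np.c_[d1,-d2],o2-o1,rcond=None)[0]
    p,q=o1+t[0]*d1,o2+t[1]*d2; return (p+q)/2,np.linalg.norm(p-q)
def mask(c,lo,hi,roi):
    m=cv2.inRange(cv2.cvtColor(c["color"],cv2.COLOR_RGB2HSV),lo,hi); z=np.zeros_like(m);x0,y0,x1,y1=roi;z[y0:y1,x0:x1]=m[y0:y1,x0:x1];return z
def big(m):
    return max(cv2.findContours(m,cv2.RETR_EXTERNAL,cv2.CHAIN_APPROX_NONE)[0],key=cv2.contourArea)
E
python3 - <<'E'
from h import *
t,s=load("top"),load("side")
def red(c,roi):
    m=mask(c,(0,120,80),(6,255,255),roi)|mask(c,(172,120,80),(180,255,255),roi); return cv2.fitEllipse(cv2.convexHull(big(m)))
rt=red(t,(165,100,225,160)); rs=red(s,(160,220,220,270)); print("red ell",rt,rs)
p,e=tri(t,rt[0],s,rs[0]); print("red tri",p.round(4),e, "z.046:",onz(t,rt[0],.046).round(4),onz(s,rs[0],.046).round(4))
for n,c,roi in(("top",t,(295,200,340,245)),("side",s,(295,165,335,210))):
    o=big(mask(c,(8,150,60),(22,255,255),roi)); print(n,"orange",cv2.minAreaRect(o),o[:,0].min(0),o[:,0].max(0))
b=[(160,98),(370,135),(351,253),(134,211)]
P=np.array([onz(t,x,.012) for x in b]);print(P.round(3))
v=P[0]-P[1];w=P[3]-P[2];print("angles",np.degrees(np.arctan2(v[1],v[0])),np.degrees(np.arctan2(w[1],w[0])))
for n,c,(x0,y0,x1,y1) in(("top",t,(280,120,360,250)),("side",s,(235,150,345,225))):
    cv2.imwrite(f"pics/c_{n}.png",cv2.resize(c["color"][y0:y1,x0:x1,::-1],None,fx=4,fy=4,interpolation=cv2.INTER_CUBIC))
a=cv2.imread("pics/c_top.png");d=cv2.imread("pics/c_side.png");o=np.zeros((max(a.shape[0],d.shape[0]),a.shape[1]+d.shape[1],3),np.uint8)
o[:a.shape[0],:a.shape[1]]=a;o[:d.shape[0],a.shape[1]:]=d;cv2.imwrite("pics/crop.png",o);print(o.shape)
E
```

```text
red ell ((194.59896850585938, 129.61065673828125), (37.673973083496094, 38.41320037841797), 69.94539642333984) ((190.39794921875, 244.02162170410156), (29.49788475036621, 37.81537628173828), 72.51285552978516)
red tri [0.6635 0.0846 0.0422] 0.0008441236968843352 z.046: [0.6628 0.0841 0.046 ] [0.6609 0.0871 0.046 ]Traceback (most recent call last):
  File "<stdin>", line 8, in <module>
  File "h.py", line 13, in big
    return max(cv2.findContours(m,cv2.RETR_EXTERNAL,cv2.CHAIN_APPROX_NONE)[0],key=cv2.contourArea)
ValueError: max() iterable argument is empty
```

```bash
python3 - <<'E'
from h import *
t,s=load("top"),load("side")
for c,(u,v) in((t,(317,227)),(s,(315,190))): print(cv2.cvtColor(c["color"],cv2.COLOR_RGB2HSV)[v-1:v+2,u-1:u+2].reshape(-1,3).tolist())
for n,c,roi in(("top",t,(295,200,340,245)),("side",s,(295,165,335,210))):
    o=big(mask(c,(3,130,60),(25,255,255),roi)); print(n,"orange",cv2.minAreaRect(o),o[:,0].min(0),o[:,0].max(0))
b=[(160,98),(370,135),(351,253),(134,211)]
P=np.array([onz(t,x,.012) for x in b]);print(P.round(3))
v=P[0]-P[1];w=P[3]-P[2];print("angles",np.degrees(np.arctan2(v[1],v[0])),np.degrees(np.arctan2(w[1],w[0])))
for n,c,(x0,y0,x1,y1) in(("top",t,(280,120,360,250)),("side",s,(235,150,345,225))):
    cv2.imwrite(f"pics/c_{n}.png",cv2.resize(c["color"][y0:y1,x0:x1,::-1],None,fx=4,fy=4,interpolation=cv2.INTER_CUBIC))
a=cv2.imread("pics/c_top.png");d=cv2.imread("pics/c_side.png");o=np.zeros((max(a.shape[0],d.shape[0]),a.shape[1]+d.shape[1],3),np.uint8)
o[:a.shape[0],:a.shape[1]]=a;o[:d.shape[0],a.shape[1]:]=d;cv2.imwrite("pics/crop.png",o);print(o.shape)
E
```

```text
[[18, 111, 209], [18, 114, 208], [18, 113, 209], [18, 114, 208], [18, 111, 209], [18, 110, 208], [16, 117, 200], [17, 116, 204], [17, 120, 204]]
[[9, 165, 159], [9, 160, 143], [9, 162, 143], [9, 165, 155], [9, 159, 144], [9, 159, 143], [9, 163, 149], [9, 157, 143], [9, 157, 143]]Traceback (most recent call last):
  File "<stdin>", line 5, in <module>
  File "h.py", line 13, in big
    return max(cv2.findContours(m,cv2.RETR_EXTERNAL,cv2.CHAIN_APPROX_NONE)[0],key=cv2.contourArea)
ValueError: max() iterable argument is empty
```

```bash
python3 - <<'E'
from h import *
t,s=load("top"),load("side")
for n,c,roi in(("top",t,(295,200,340,245)),("side",s,(295,165,335,210))):
    o=big(mask(c,(3,80,60),(25,255,255),roi)); print(n,"orange",cv2.minAreaRect(o),o[:,0].min(0),o[:,0].max(0))
b=[(160,98),(370,135),(351,253),(134,211)]
P=np.array([onz(t,x,.012) for x in b]);print(P.round(3))
v=P[0]-P[1];w=P[3]-P[2];print("angles",np.degrees(np.arctan2(v[1],v[0])),np.degrees(np.arctan2(w[1],w[0])))
a=cv2.resize(t["color"][120:250,280:360,::-1],None,fx=4,fy=4,interpolation=cv2.INTER_CUBIC)
d=cv2.resize(s["color"][150:225,235:345,::-1],None,fx=4,fy=4,interpolation=cv2.INTER_CUBIC)
o=np.zeros((520,760,3),np.uint8);o[:,:320]=a;o[:300,320:]=d;cv2.imwrite("pics/crop.png",o)
E
```

```text
top orange ((316.3240051269531, 226.46798706054688), (21.197927474975586, 7.960402965545654), 10.304845809936523) [306 222] [327 231]
side orange ((314.65380859375, 189.23077392578125), (10.394153594970703, 26.08344268798828), 11.309932708740234) [309 177] [322 202]
[[ 0.733  0.151  0.012]
 [ 0.656 -0.215  0.012]
 [ 0.455 -0.172  0.012]
 [ 0.532  0.193  0.012]]
angles 78.22676734734955 78.0167601536069
```

View pics/crop.png

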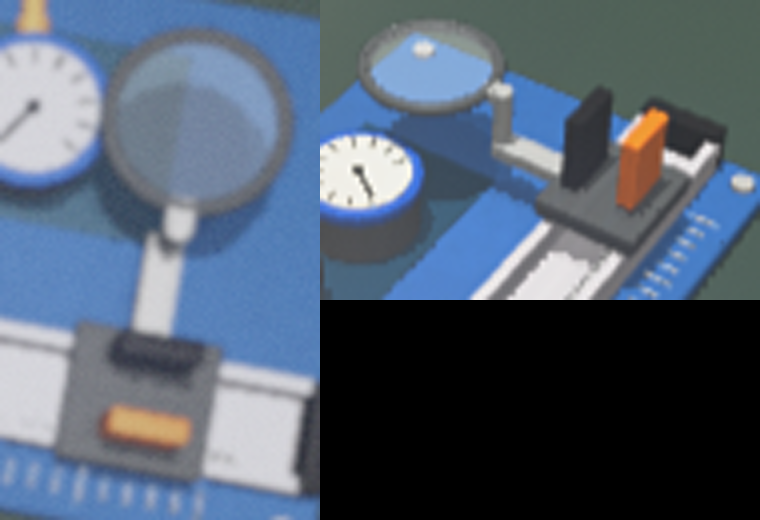

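The crops show the tab top face at full-frame (317,226) in top and (318,181.5) in side. The grip top is at (319,207) and (303,176), and the lens centre at (329.5,150) and (263,166).

```bash
python3 - <<'E'
from h import *
t,s=load("top"),load("side")
a=np.radians(78.1);Y=np.array([np.cos(a),np.sin(a),0]);X=np.array([Y[1],-Y[0],0])
q={}
for n,u,v in(("tab",(317,226.2),(317.7,181.5)),("grip",(319.2,206.7),(303,176)),("lens",(329.5,150.2),(263,166))):
    p,e=tri(t,u,s,v);q[n]=p;print(n,p.round(4),round(e,4))
red,e=tri(t,(194.6,129.6),s,(190.4,244.0))
m=(q["tab"]+q["grip"])/2
m2=(onz(t,(317,226.2),.09)+onz(t,(319.2,206.7),.09))/2
for n,p in (("grip",q["grip"]),("tab",q["tab"]),("lens",q["lens"]),("red",red)): print(n,"rel mid",((p-m)@X).round(4),((p-m)@Y).round(4))
print("mid",m,"onz.09",m2)
L=[onz(t,(329.5,150.2),z) for z in(.07,.075)];print([((l-m)@X,(l-m)@Y) for l in L])
from scipy.spatial.transform import Rotation as R
from plant import robot
st=robot.read_state();T=R.from_rotvec(st["orientation"]);print(T.as_matrix().round(3)); 
r=T.as_matrix();print("turn so tool y along X: tool-frame angle of X deg",np.degrees(np.arctan2(X@r[:,1],X@r[:,0])))
E
```

```text
tab [ 0.4939 -0.1062  0.0897] 0.0038
grip [ 0.5236 -0.1105  0.0905] 0.0025
lens [ 0.6156 -0.1334  0.0709] 0.0016
grip rel mid 0.015 0.001
tab rel mid -0.015 -0.001
lens rel mid 0.1098 -0.0025
red rel mid 0.1117 0.2206
mid [ 0.50874312 -0.10831448  0.09014045] onz.09 [ 0.51030744 -0.10805174  0.09      ]
[(np.float64(0.1107447928931675), np.float64(-0.002294019283862606)), (np.float64(0.10934347126547946), np.float64(-0.0016492108078477955))]
[[ 0.96   0.281 -0.   ]
 [ 0.281 -0.96   0.002]
 [ 0.    -0.002 -1.   ]]
turn so tool y along X: tool-frame angle of X deg 28.216288055439133
```

```bash
python3 -m jog '0.74 0 0 0 -6.87;0.74 0 0 0 -6.87;0.74 0 0 0 -6.87;0.74 0 0 0 -6.87;0.74 0 0 0 -6.87;0.74 0 0 0 -6.87;0.74 0 0 0 -6.87;0.74 0 0 0 -6.87;0.74 0 0 0 -6.84;0.74 0 0 0 0' 30; python3 -m jog '0.74 0.0265 0.012 0 0;0.74 0.0265 0.012 0 0;0.74 0.0265 0.012 0 0;0.74 0.0265 0.012 0 0;0.74 0.0265 0.012 0 0;0.74 0.0265 0.012 0 0;0.74 0.0265 0.012 0 0;0.74 0.0265 0.012 0 0;0.74 0.0265 0.012 0 0;0.74 0.0265 0.012 0 0'; cat >> h.py <<'E'
def where(tgt):
    from plant import robot
    from scipy.spatial.transform import Rotation as R
    s=robot.read_state();r=R.from_rotvec(s["orientation"]).as_matrix()
    print("t",s["t"],"pos",s["tool_pos"].round(4),"F",s["force"].round(1),"op",round(s["opening"],4),"gf",s["gripper_force"])
    print("tool shift",(r.T@(np.array(tgt)-s["tool_pos"])).round(4),"yaw",np.degrees(np.arctan2(r[1,0],r[0,0])).round(2))
E
python3 -c "from h import *;where([.5144,-.109,.2])"
```

```text
t: 0.93
tool_pos: [0.1685, -0.5756, 0.3021]
orientation: [-2.433, -1.986, -0.001]
force: [0.7, 0.5, 0.3]
opening: 0.0688
gripper_force: 0.0
t: 1.77
tool_pos: [0.3411, -0.3399, 0.3025]
orientation: [-2.444, -1.973, -0.0]
force: [0.0, 0.3, -0.7]
opening: 0.0684
gripper_force: 0.0
t 1.7667 pos [ 0.3411 -0.3399  0.3025] F [ 0.   0.3 -0.7] op 0.0684 gf 0.0
tool shift [0.2622 0.1208 0.1026] yaw 77.84
```

```bash
python3 -m jog '0.74 0.026 0.012 0.006 0;0.74 0.026 0.012 0.006 0;0.74 0.026 0.012 0.006 0;0.74 0.026 0.012 0.006 0;0.74 0.026 0.012 0.006 0;0.74 0.026 0.012 0.006 0;0.74 0.026 0.012 0.006 0;0.74 0.026 0.012 0.006 0;0.74 0.026 0.012 0.006 0;0.74 0.026 0.012 0.006 0'; python3 -m jog '0.74 0 0 0.01 0;0.74 0 0 0.01 0;0.74 0 0 0.01 0;0.74 0 0 0 0;0.74 0 0 0 0;0.74 0 0 0 0'
python3 - <<'E'
from h import *
where([.5144,-.109,.139])
from plant import robot
ims=[]
for n in("top","side"):
    c=robot.read_camera(n);np.savez(f"{n}1.npz",**c);ims.append(c["color"][:,:,::-1])
a=cv2.resize(ims[0][120:250,270:350],None,fx=4,fy=4);d=cv2.resize(ims[1][110:210,235:345],None,fx=4,fy=4)
o=np.zeros((520,760,3),np.uint8);o[:,:320]=a;o[:400,320:]=d;cv2.imwrite("pics/c1.png",o)
E
```

```text
t: 2.6
tool_pos: [0.5121, -0.1101, 0.2422]
orientation: [-2.444, -1.974, 0.0]
force: [0.1, 0.1, -0.2]
opening: 0.0689
gripper_force: 0.0
t: 3.1
tool_pos: [0.5113, -0.1124, 0.213]
orientation: [2.441, 1.977, 0.0]
force: [-0.5, -0.0, 0.9]
opening: 0.0687
gripper_force: 0.0
t 3.1 pos [ 0.5113 -0.1124  0.213 ] F [-0.5 -0.   0.9] op 0.0687 gf 0.0
tool shift [0.004  0.0023 0.074 ] yaw 78.0
```

View pics/c1.png

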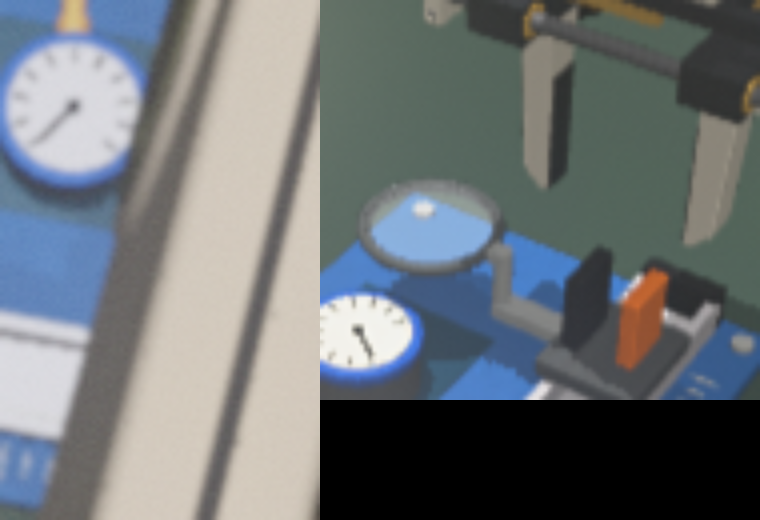

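The side view shows the fingertips at about (291,157) and (327,171), straddling both plates from above. The gripper body hides the magnifier in the top view.

```bash
python3 -m jog '0.74 0.002 0.0013 0.008 0;0.74 0.002 0.0012 0.008 0;0.74 0 0 0.008 0;0.74 0 0 0.005 0;0.74 0 0 0 0;0.74 0 0 0 0;0.74 0 0 0 0'
python3 - <<'E'
from h import *
where([.5144,-.109,.139])
from plant import robot
from scipy.spatial.transform import Rotation as R
c=robot.read_camera("side");np.savez("side2.npz",**c);s=robot.read_state()
r=R.from_rotvec(s["orientation"]).as_matrix()
P=[s["tool_pos"]+r@np.array([x,y,.084]) for y in(-.034,.034) for x in(-.0075,.0075)]+[s["tool_pos"]+r@np.array([0,-.005+y,.109]) for y in (-.017,.017)]
T=np.linalg.inv(c["pose"]);uv=cv2.projectPoints(np.array(P),cv2.Rodrigues(T[:3,:3])[0],T[:3,3],c["intrinsics"],None)[0][:,0];print(uv.round(1).tolist())
im=cv2.resize(c["color"][120:220,255:345,::-1],None,fx=6,fy=6,interpolation=cv2.INTER_CUBIC)
for u,v in uv: cv2.circle(im,(int((u-255)*6+3),int((v-120)*6+3)),3,(0,255,0),-1)
cv2.imwrite("pics/c2.png",im)
E
```

```text
t: 3.78
tool_pos: [0.5149, -0.1081, 0.1838]
orientation: [-2.439, -1.98, 0.0]
force: [0.4, -0.2, 0.8]
opening: 0.0689
gripper_force: 0.0
t 3.7833 pos [ 0.5149 -0.1081  0.1838] F [ 0.4 -0.2  0.8] op 0.0689 gf 0.0
tool shift [-0.001  -0.0003  0.0448] yaw 78.12
[[324.6, 178.2], [320.8, 182.6], [293.2, 165.5], [289.1, 169.6], [315.8, 188.1], [300.3, 181.6]]
```

View pics/c2.png

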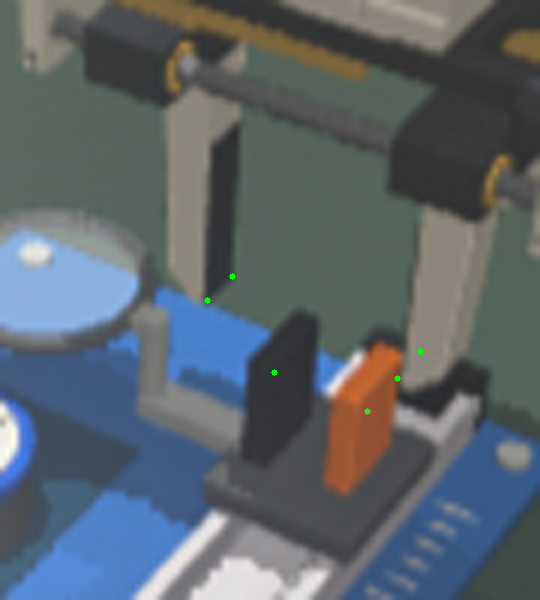

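The projected tip corners, green at crop (207,300) and (397,378), fall on the visible fingertips to within about 2 mm. The projected plate points lie on the plates, so I'm descending.

```bash
python3 -m jog '0.74 -0.001 0 0.007 0;0.74 0 0 0.008 0;0.74 0 0 0.008 0;0.74 0 0 0.008 0;0.74 0 0 0.008 0;0.74 0 0 0.005 0;0.74 0 0 0 0;0.74 0 0 0 0;0.74 0 0 0 0'
python3 - <<'E'
from h import *
where([.5144,-.109,.139])
from plant import robot
c=robot.read_camera("side")
cv2.imwrite("pics/c3.png",cv2.resize(c["color"][120:220,255:345,::-1],None,fx=6,fy=6,interpolation=cv2.INTER_CUBIC))
E
```

```text
t: 4.58
tool_pos: [0.5148, -0.1091, 0.14]
orientation: [2.439, 1.979, 0.0]
force: [0.1, -0.2, 0.2]
opening: 0.0687
gripper_force: 0.0
t 4.5833 pos [ 0.5148 -0.1091  0.14  ] F [ 0.1 -0.2  0.2] op 0.0687 gf 0.0
tool shift [ 0.     -0.0004  0.001 ] yaw 78.12
```

View pics/c3.png

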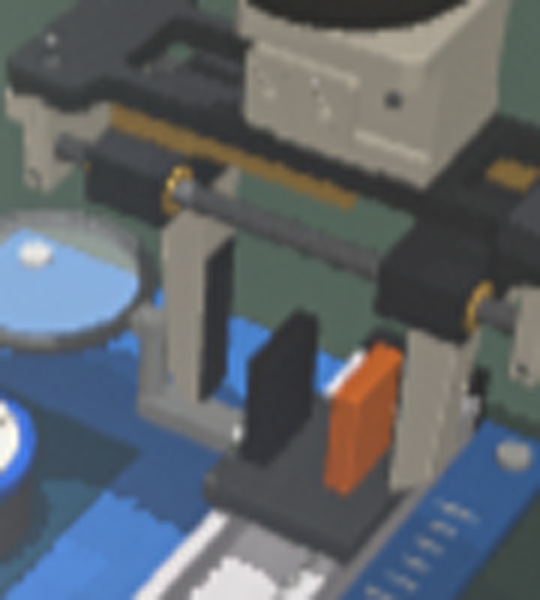

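The fingers stand either side of the plates: the right finger at crop (415,480) is just outside the tab, and the left at (190,400) is between the grip and the post. Now I close in stages.

```bash
python3 -m jog '0.5 0 0 0 0;0.4 0 0 0 0;0.3 0 0 0 0;0.3 0 0 0 0;0.3 0 0 0 0;0.3 0 0 0 0;0.3 0 0 0 0;0.3 0 0 0 0;0.3 0 0 0 0;0.3 0 0 0 0' 30; python3 -c "from h import *;where([.5144,-.109,.139])"
```

```text
t: 5.47
tool_pos: [0.5139, -0.1089, 0.1395]
orientation: [-2.438, -1.979, 0.002]
force: [-5.8, 0.3, 4.2]
opening: 0.0331
gripper_force: 30.0
t 5.4667 pos [ 0.5139 -0.1089  0.1395] F [-5.8  0.3  4.2] op 0.0331 gf 30.049880146980286
tool shift [0.     0.0005 0.0005] yaw 78.12
```

The opening of 33 mm matches the tab fully in, so I slide.

```bash
python3 -m jog '0.3 0.004 0 0 0;0.3 0.008 0 0 0;0.3 0.012 0 0 0;0.3 0.012 0 0 0;0.3 0.012 0 0 0;0.3 0.012 0 0 0;0.3 0.012 0 0 0;0.3 0.012 0 0 0;0.3 0.01 0 0 0;0.3 0.006 0 0 0'; python3 -c "
from h import *
a=np.radians(78.1);where(np.array([.5139,-.1089,.1395])+.222*np.array([np.cos(a),np.sin(a),0]))"
```

```text
t: 6.3
tool_pos: [0.5352, -0.0097, 0.1395]
orientation: [-2.438, -1.98, 0.0]
force: [-4.7, 0.5, 2.0]
opening: 0.0333
gripper_force: 30.1
t 6.3 pos [ 0.5352 -0.0097  0.1395] F [-4.7  0.5  2. ] op 0.0333 gf 30.06873518228531
tool shift [ 1.205e-01 -2.000e-04  1.000e-04] yaw 78.17
```

```bash
python3 -m jog '0.3 0.006 0 0 0;0.3 0.012 0 0 0;0.3 0.015 0 0 0;0.3 0.015 0 0 0;0.3 0.015 0 0 0;0.3 0.015 0 0 0;0.3 0.015 0 0 0;0.3 0.014 0 0 0;0.3 0.009 0 0 0;0.3 0.005 0 0 0';python3 -m jog '0.3 0 0 0 0;0.3 0 0 0 0;0.3 0 0 0 0'
python3 - <<'E'
from h import *
a=np.radians(78.1);Y=np.array([np.cos(a),np.sin(a),0]);X=np.array([Y[1],-Y[0],0]);where(np.array([.5139,-.1089,.1395])+.222*Y)
from plant import robot
ims=[]
for n in("top","side"):
    c=robot.read_camera(n);np.savez(f"{n}3.npz",**c);ims.append(c["color"][:,:,::-1])
cv2.imwrite("pics/c4.png",np.hstack([cv2.resize(ims[0][90:240,140:290],None,fx=2.6,fy=2.6),cv2.resize(ims[1][150:300,120:270],None,fx=2.6,fy=2.6)]))
E
```

```text
t: 7.13
tool_pos: [0.5606, 0.1083, 0.1395]
orientation: [2.438, 1.98, 0.001]
force: [0.5, -2.0, -3.8]
opening: 0.033
gripper_force: 30.1
t: 7.38
tool_pos: [0.5603, 0.1068, 0.1395]
orientation: [2.44, 1.979, 0.001]
force: [2.6, 0.9, -5.9]
opening: 0.0335
gripper_force: 30.1
t 7.3833 pos [0.5603 0.1068 0.1395] F [ 2.6  0.9 -5.9] op 0.0335 gf 30.052890479564667
tool shift [ 0.0013 -0.0009  0.    ] yaw 78.1
```

View pics/c4.png

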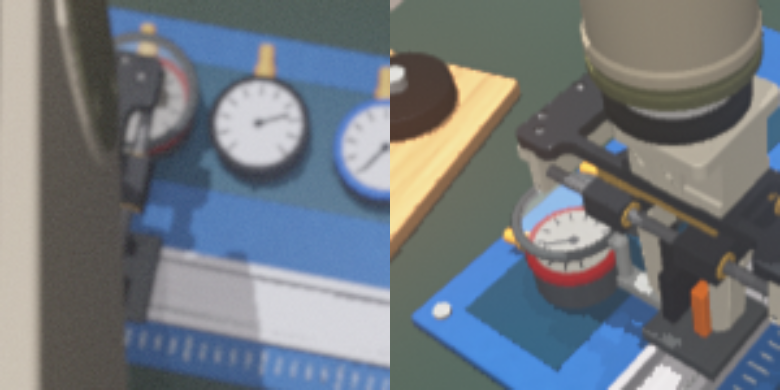

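The top view shows the lens ring's right edge at full-frame u≈216 and its top at v≈103, around the red gauge. In the side view the ring sits over the red dial, with the tab still pinched.

```bash
python3 - <<'E'
from h import *
t=load("top");a=np.radians(78.1);Y=np.array([np.cos(a),np.sin(a),0])
red,_=tri(t,(194.6,129.6),load("side"),(190.4,244.0))
print("lens start->red",(red-onz(t,(329.5,150.2),.073))@Y,"now: lens->red",(red-onz(t,(192.3,125.9),.073))@Y, "pred lens now px vs", )
# red gauge still at its place? right-edge/bezel in side view
for k in(0,3):
    s=load("side",k);m=mask(s,(0,120,80),(6,255,255),(160,220,225,290))|mask(s,(172,120,80),(180,255,255),(160,220,225,290));o=big(m);print(o[:,0].min(0),o[:,0].max(0))
E
```

```text
lens start->red 0.22255190217307194 now: lens->red 0.0012491733789616601 pred lens now px vs
[172 229] [208 259]
[173 247] [206 259]
```

The lens is within 2 mm of the red gauge along the rail and the bezel hasn't moved. Releasing and raising the arm.

```bash
python3 -m jog '0.45 0 0 0 0;0.6 0 0 0 0;0.74 0 0 0 0;0.74 0 0 0 0;0.74 0 0 0 0;0.74 0 0 0 0'; python3 -m jog '0.74 0 0 -0.008 0;0.74 0 0 -0.012 0;0.74 0 0 -0.02 0;0.74 0 0 -0.02 0;0.74 0 0 -0.02 0;0.74 0 0 -0.02 0;0.74 0 0 -0.02 0;0.74 0 0 -0.02 0;0.74 0 0 -0.02 0;0.74 0 0 -0.01 0';python3 -m jog '0.74 -0.03 -0.03 0 0;0.74 -0.03 -0.03 0 0;0.74 -0.03 -0.03 0 0;0.74 -0.03 -0.03 0 0;0.74 -0.03 -0.03 0 0;0.74 -0.02 0 0 0;0.74 0 0 0 0;0.74 0 0 0 0'
python3 - <<'E'
from h import *
from plant import robot
ims=[]
for n in("top","side"):
    c=robot.read_camera(n);np.savez(f"{n}4.npz",**c);ims.append(c["color"][:,:,::-1])
cv2.imwrite("pics/c5.png",np.hstack([cv2.resize(ims[0][90:240,140:290],None,fx=2.6,fy=2.6),cv2.resize(ims[1][150:300,120:270],None,fx=2.6,fy=2.6)]))
E
```

```text
t: 7.98
tool_pos: [0.5608, 0.107, 0.1405]
orientation: [2.439, 1.979, 0.002]
force: [0.3, -0.3, -0.4]
opening: 0.0671
gripper_force: 0.0
t: 8.82
tool_pos: [0.5611, 0.1073, 0.3145]
orientation: [2.437, 1.978, 0.007]
force: [0.2, -0.0, 0.0]
opening: 0.0691
gripper_force: 0.0
t: 9.48
tool_pos: [0.3815, -0.0268, 0.3106]
orientation: [2.441, 1.975, 0.003]
force: [0.4, 0.7, 0.2]
opening: 0.0688
gripper_force: 0.0
```

View pics/c5.png

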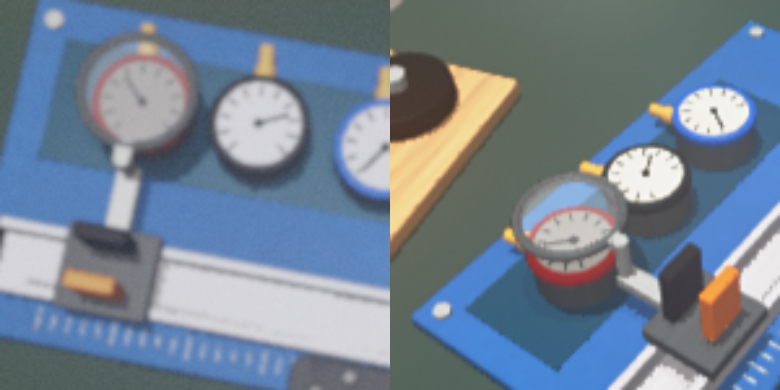

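The lens ring is centred at full-frame (193,126) around the red gauge. The tab has sprung out, standing clear of the grip, and the arm is clear.

```bash
python3 - <<'E'
from h import *
t=load("top",4);a=np.radians(78.1);Y=np.array([np.cos(a),np.sin(a),0])
red,_=tri(load("top"),(194.6,129.6),load("side"),(190.4,244.0))
print((red-onz(t,(193.1,126.2),.073))@Y)
from plant import robot
print(robot.close_job())
E
```

```text
0.0026138621948704433
the job is handed in; nothing more can be done
None
```

The job is handed in: the magnifier is released with its lens measured about 3 mm from the red gauge's centre along the rail, the tab looks sprung out in the last pictures, the red gauge shows no visible shift, and the arm is clear; no verdict came back.

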